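# Load a tray of wet-stained slides into the slide scanner

## Robot

A 6-joint arm with a two-finger parallel gripper is mounted at the origin on a cart in front of the work surface, level with it; the furniture and walls round the work are solid. World frame = base frame: x ahead of the robot, y to its left, z up, the work surface at z = 0. Lengths are in mm, angles in rad, forces in N, time in s.
With the tool pointing down it reaches from about 425 to 1125 mm from the base axis. Payload 14.9 kg.
Tool frame: the origin (TCP) lies between the finger pads; the fingertips stand 14 mm ahead of it and the grasp point (between the pads) lies 5 mm behind it; z points along the fingers, y is the line along which they close (so a half turn about z gives the same grasp; the last joint's range is limited). The gripper opens to 91 mm and grips with 3 to 60 N. Pads are 32 mm wide; open, the fingers measure 118 mm over their backs; the gripper's body (76 mm by 178 mm) begins 60 mm behind the grasp point.
Start: joints at [1.104, 0.379, 1.734, -0, 1.028, -0.033], TCP at [294.234, 635.173, 207.032] pointing down, gripper open.
Joint ranges: [-2.77, 2.77], [-0.74, 2.19], [0, 2.66], [-1.06, 4.2], [0.31, 2.87], [-3.08, 3.08]. Speed limits (rad/s): [1.89, 1.89, 2.39, 3.14, 3.14, 3.14].

## Interface

Orientations are given as [roll, pitch, yaw] about the fixed x, y, z axes, in that order (R = Rz(yaw) Ry(pitch) Rx(roll)).
In Python, from workcell import * gives the robot as it stands. The module is installed in compiled form; this text tells all that it offers. Calls block until the motion is done:
- reach(position, orientation): joint-space move of the TCP to a pose.
- move_l(position, ori=None, max_speed=150, max_force=None): straight line of the TCP; ori=None keeps the orientation; max_speed is the mean speed in mm/s. With max_force (N) it stops when the force on the tool has changed by that much, and returns True; else False.
- set_joints(angles): joint-space move.
- command_gripper(opening, newtons=None): opening from 0.0 (shut) to 1.0 (fully open); newtons is the grip in N (None keeps the last); returns when the fingers have stopped.
- wait(seconds).
- inverse_kinematics(position, orientation): joint angles nearest the present ones, or None.
- get_image(name): name is "scene" or "top" or "wrist"; returns the picture (384x512x3 uint8, red, green, blue); there is no depth.
- camera_model(name): a dict with "intrinsics" (3x3 intrinsics, pixels), "origin" and "attitude" of the camera in the world; the wrist camera has in their place "T_tool_cam" (4x4, takes a point from camera to tool coordinates, whose origin is the TCP and whose axes are the flange's). Camera axes: x right, y up, looking along -z (the intrinsics and any distortion apply to the point x, -y, -z); pixel columns grow to the right and rows downward; lengths in mm; the calibration is good to about 2 mm. A picture is of the moment at which its call begins: read the wrist's pose just before it. camera_model takes no time and is no camera call.
A pose or a line that the arm cannot do raises PlanningError and nothing moves.
- job_done(): hands the job in; it is judged then, once.
Readings, each from a call of its own:
- get_time(): time.
- get_q(): joint angles.
- get_qd(): joint speeds.
- get_joint_torque(): joint torques, N m.
- get_position(): TCP position.
- get_tool_rot(): TCP orientation.
- get_ft_force(): force on the tool from outside, world axes, zero at the start.
- get_moment(): the same for the moment, N m.
- get_finger_gap(): opening from 0.0 (shut) to 1.0 (fully open).
- get_finger_force(): force on a finger pad.
Only numpy, scipy, OpenCV 4.12 (cv2) and the standard library are available. Lean on these libraries where they do the work, as an engineer would, in place of code of your own. Each camera call takes 0.05 s, during which the arm holds its last target. There are 200 camera calls.

## Task

Load the flat slide tray into the slide scanner: the slides on it are freshly stained, so keep it flat on the bench and push it, bevelled edge first, up onto the scanner's bed, between the guides and into the slot. Push it gently in against the sprung ejector until the hole in the tray's rear margin drops over the locating stud on the bed, so that the tray lies flat and the stud holds it in when you let go. Never lift or tip the tray, do not force it or knock the scanner, and leave everything else where it is.

Things in the scene. Friction and masses are not known exactly. Their poses are not given: they have to be found in the camera images.
- slide_tray: flat aluminium plate 150 mm long (x), 110 wide (y), 10 thick, about 0.35 kg, three glass slides clipped on top (2.5 mm proud); too wide to grip; lies flat before the scanner's slot. Origin: middle of its underside; +x points to the edge that goes in first, 102 mm wide, bevelled underneath over its last 15 mm so that it climbs on what it meets. Long sides y = +-55 mm are straight
- tray_rear (a point): middle of the tray's straight, square rear edge, the one to push: 75 mm behind the tray's origin, at mid thickness (5 mm above its underside)
- tray_hole (a point): centre of the tray's round through hole, 11 mm across, on the underside, 58 mm behind the middle of the tray and 17 mm ahead of its rear edge
- scanner: slide scanner fixed to the worktop: white box 172 mm deep, 180 wide, 122 high, with a flat bed before it. Origin: on the worktop straight below the locating stud; +x is the loading direction (into the slot), z up. The bed's top is 2 mm above the worktop, from x = -12 mm inwards, 113 mm wide; its feathered front edge begins at x = -26 mm. The box's front face is at x = 80 mm
- slot (a point): middle of the slot's mouth in the scanner's front face, at bed height: 80 mm beyond the stud along scanner +x. The slot is 113 mm wide and 30 mm high, a little lower inside. Before it two guide cheeks, 24 mm high, stand 113 mm apart from scanner x = 40 mm inwards (1.5 mm play each side of the tray) and flare open to about 135 mm at x = -6 mm
- stud (a point): foot of the locating stud, on the bed, 2 mm above the worktop: a steel pin 7 mm thick that rises 4 mm above the bed, tip coned. The tray's leading edge rides up over it; the tray then slides along on its tip, tilted a few degrees, till the hole is over it. Seated, the tray's origin is at scanner x = 58 mm, y = 0, its rear edge at x = -17 mm
- ejector (a joint): travel (m) of the sprung ejector bar inside the slot, 0 when free, face then at scanner x = 123 mm; the tray's leading edge pushes it in, 10 mm when the hole is over the stud, 16 at its end stop. It pushes back with 1.7 N at 0 and 4.5 N at 10 mm. Friction at a pushed rear edge can hold the tray up on the stud's tip: push along a downward slant to drag it down
- stain_bottle: brown stain bottle, 39 mm across, 70 mm high, standing behind the scanner's bed; a bystander. Origin: centre of its underside
- slide_box: blue box for slides, 84 x 96 x 36 mm, at the right front; a bystander. Origin: centre of its underside
- petri_dish: white agar plate with lid, 62 mm across, 16 mm high, at the right front; a bystander. Origin: centre of its underside
- bench_timer: white bench timer, 62 x 66 x 18 mm, lying further back; a bystander. Origin: centre of its underside
- calculator: pocket calculator, 140 x 78 x 14 mm, lying further back; a bystander. Origin: centre of its underside
- marker_2: marker pen, 138 mm long, 17 mm thick, lying further back at the right; a bystander. Origin: centre of its underside
- serum_tube: capped serum tube lying on the worktop to the left, in front of the scanner's side; 106 mm long, 17 mm thick; a bystander. Origin: centre of its underside
- specimen_cup: specimen cup with screw lid, 66 mm across, 70 mm high, at the left; a bystander. Origin: centre of its underside

How it is judged (in metres and radians):
On the way:
1. the tray's leading edge is between the guides and inside the slot, square to it (x of slide_tray in the frame of scanner above 0.012 m and y of slide_tray in the frame of scanner between -0.006 and 0.006 m and angle between the x axis of slide_tray and the x axis of scanner, either way round below 0.15 rad), for 0.1 s.
At the end, for the whole second after the job is handed in: The tray lies flat on the bed (tilt under 0.025 rad, underside at the hole less than 1.5 mm above the bed), square to the slot (0.05 rad), its hole over the stud (centres within 3 mm), the ejector held in by more than 6 mm, and the tray at rest with nothing pushing it (horizontal distance between tray_hole and stud below 0.003 m and z of tray_hole in the frame of scanner below 0.0035 m and angle between slide_tray's own z axis and vertical below 0.025 rad and angle between the x axis of slide_tray and the x axis of scanner, either way round below 0.05 rad and value of joint ejector above 0.006 m and linear speed of slide_tray below 0.01 m/s); the robot touches nothing.
It fails at once if the tray is tipped by more than 0.25 rad (angle between slide_tray's own z axis and vertical above 0.25 rad).
It fails at once if the tray is lifted: its middle rises more than 25 mm above the worktop (height (world z) of slide_tray above 0.025 m).
It fails at once if the tray is forced with more than 45 N (contact force between any of the fingers, the arm and slide_tray above 45 N).
It fails at once if the robot knocks the scanner with more than 30 N (contact force between any of the fingers, the arm and scanner above 30 N).
It fails at once if a bystander is moved by more than 30 mm (distance of any of stain_bottle, slide_box, petri_dish, bench_timer, calculator, marker_2, serum_tube, specimen_cup from where it was at the start of the episode above 0.03 m).
It also fails if it takes over 64 s, if anything falls off the work surface, if the arm or the gripper's body presses on something with over 40 N, if the wrist force passes 120 N, or if a joint passes its speed limit or range.

## Working session

There is one attempt and no reset: what is moved stays moved. The work goes in short steps, each a Python script; the robot and the scene stay as the last script left them, time stands still between calls to the robot, and variables do not carry over. Pictures are saved under pics/ and viewed, at most 10 in all, crops included, and the job is handed in when it is done.

```bash
mkdir -p pics
python3 - <<'E'
from workcell import *
import cv2
for n in("top","scene"):
    cv2.imwrite(f"pics/{n}0.png",cv2.resize(get_image(n),(800,600),interpolation=cv2.INTER_CUBIC)[:,:,::-1]); print(n,camera_model(n))
print(camera_model("wrist"),get_position(),get_tool_rot(),get_ft_force(),get_time())
E
```

```text
top {'intrinsics': array([[407.51641239,   0.        , 263.35828217],
       [  0.        , 407.51641239, 187.97522279],
       [  0.        ,   0.        ,   1.        ]]), 'origin': array([ 443.68459428,  105.76813713, 1251.29913427]), 'attitude': array([ 0.10740945, -0.02647262, -1.57911381])}
scene {'intrinsics': array([[457.52316493,   0.        , 252.72823594],
       [  0.        , 457.52316493, 186.19052854],
       [  0.        ,   0.        ,   1.        ]]), 'origin': array([-811.0657798 ,  882.48304033,  742.92697216]), 'attitude': array([ 1.15129514,  0.01533245, -2.09765126])}
{'intrinsics': array([[292.71528513,   0.        , 254.69528363],
       [  0.        , 292.71528513, 188.79603357],
       [  0.        ,   0.        ,   1.        ]]), 'T_tool_cam': array([[-5.18399433e-05,  9.68657314e-01,  2.48400897e-01,
         7.07500624e+01],
       [ 9.99999987e-01,  1.28093523e-05,  1.58743669e-04,
        -1.01360458e+00],
       [ 1.50586362e-04,  2.48400902e-01, -9.68657302e-01,
        -1.77900589e+02],
       [ 0.00000000e+00,  0.00000000e+00,  0.00000000e+00,
         1.00000000e+00]])} [294.07391974 634.81179677 206.46293599] [-3.14057616e+00  6.67079752e-06  2.70780822e+00] [0.20779284 0.22806806 0.25123008] 0.1
```

View pics/top0.png

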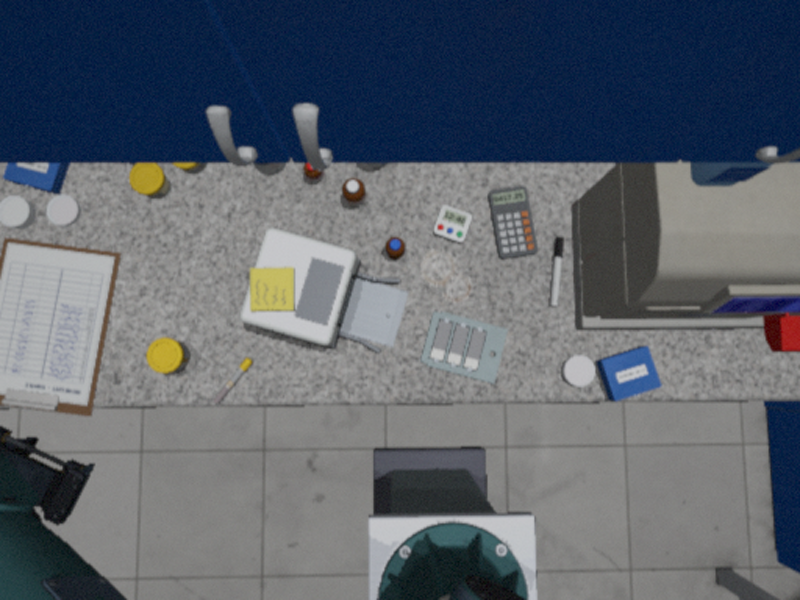

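View pics/scene0.png

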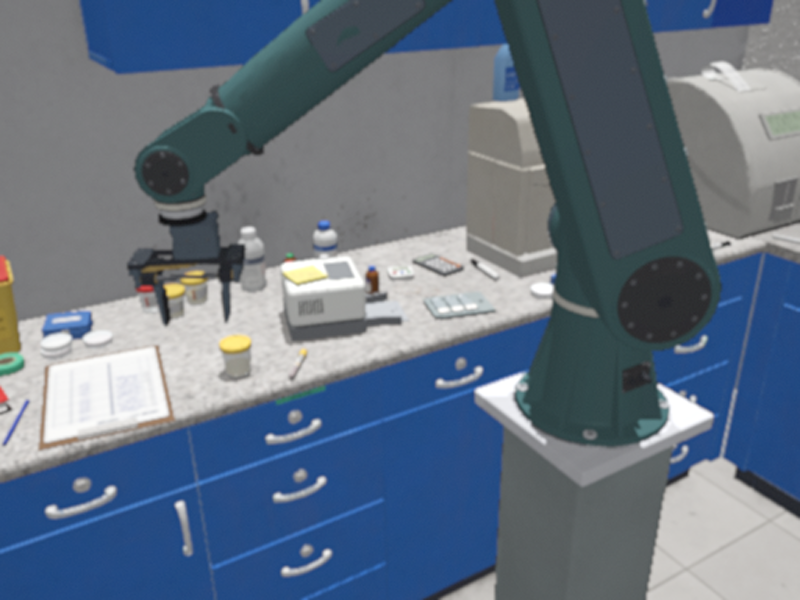

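The top view shows the tray centred at about (463,347) px and the bed at about (375,310), loading towards image left. The tray is roughly square to the bed but offset to the near side. I'll localise it roughly, then take a wrist view.

```bash
cat > h.py <<'E'
from workcell import *
import numpy as np, cv2
from scipy.spatial.transform import Rotation as R
def cam(n):
    m=camera_model(n)
    if n=="wrist":
        Rt=R.from_euler('xyz',get_tool_rot()).as_matrix(); T=m["T_tool_cam"]
        return m["intrinsics"],Rt@T[:3,3]+np.array(get_position()),Rt@T[:3,:3]
    return m["intrinsics"],m["origin"],R.from_euler('xyz',m["attitude"]).as_matrix()
def ray(c,px,z=0.):
    K,o,A=c; p=np.linalg.inv(K)@[px[0],px[1],1]; d=A@[p[0],-p[1],-p[2]]
    return o+d*(z-o[2])/d[2]
def proj(c,P):
    K,o,A=c; q=A.T@(np.array(P)-o); u=K@[q[0],-q[1],-q[2]]; return u[:2]/u[2]
E
python3 - <<'E'
from h import *
c=cam("top")
for n,p,z in [("tray FL",(432,313),10),("tray RL",(505,327),10),("tray RR",(494,382),10),("tray FR",(423,362),10),("bedL",(407,290),2),("bedR",(394,347),2),("bottle",(396,245),70),("petri",(579,371),16),("benchedge",(460,403),0)]:
    print(n,ray(c,np.array(p)/1.5625,z).round(0))
for yaw in (1.35,1.35-3.1416,-0.2,2.94):
  for p in ([480,60,200],[420,-10,18],[420,30,18]):
    print(yaw,p,inverse_kinematics(p,[3.1416,0,yaw]))
E
```

```text
tray FL [539.  32.  10.]
tray RL [ 511. -111.   10.]
tray RR [404. -87.  10.]
tray FR [444.  51.  10.]
bedL [586.  80.   2.]
bedR [474. 107.   2.]
bottle [663. 102.  70.]
petri [ 424. -252.   16.]
benchedge [364. -21.   0.]
1.35 [480, 60, 200] [7.61683018e-02 4.10285071e-02 2.16742363e+00 2.67542723e-06
 9.33147546e-01 2.96963036e-01]
1.35 [420, -10, 18] [-7.92946506e-02  3.05985991e-01  2.33494849e+00  2.15842389e-06
  5.00665449e-01  1.41499783e-01]
1.35 [420, 30, 18] [1.59428480e-02 3.07062105e-01 2.33316753e+00 3.58486136e-06
 5.01370158e-01 2.36736031e-01]
-1.7915999999999999 [480, 60, 200] [ 7.61707548e-02  4.10218080e-02  2.16743065e+00 -2.67554141e-06
  9.33133168e-01 -2.84461663e+00]
-1.7915999999999999 [420, -10, 18] [-7.92932888e-02  3.05981496e-01  2.33495592e+00 -2.15862482e-06
  5.00647961e-01 -3.00008038e+00]
-1.7915999999999999 [420, 30, 18] [ 1.59451075e-02  3.07057717e-01  2.33317480e+00 -3.58511634e-06
  5.01352998e-01 -2.90484073e+00]
-0.2 [480, 60, 200] [7.61654958e-02 4.10240231e-02 2.16742833e+00 8.79665129e-06
 9.33138298e-01 1.84695659e+00]
-0.2 [420, -10, 18] [-7.92987624e-02  3.05983342e-01  2.33495287e+00  1.51936453e-05
  5.00655558e-01  1.69148424e+00]
-0.2 [420, 30, 18] [1.59392727e-02 3.07059297e-01 2.33317218e+00 1.49303401e-05
 5.01359601e-01 1.78672251e+00]
2.94 [480, 60, 200] [ 7.61735589e-02  4.10262973e-02  2.16742594e+00 -8.79262248e-06
  9.33142428e-01 -1.29302488e+00]
2.94 [420, -10, 18] [-7.92891780e-02  3.05984149e-01  2.33495153e+00 -1.51906090e-05
  5.00657867e-01 -1.44847952e+00]
2.94 [420, 30, 18] [ 1.59486810e-02  3.07060529e-01  2.33317014e+00 -1.49249660e-05
  5.01363568e-01 -1.35324190e+00]
```

Run:
```python
from h import *
for p in ([404,-30,20],[395,-30,20],[412,-30,20],[400,-40,40]):
  print(p,inverse_kinematics(p,[np.pi,0,-0.237]) is not None,inverse_kinematics(p,[np.pi,0,1.334])is not None)
reach([500,40,200],[np.pi,0,1.334])
print(get_position(),get_time())
c=cam("wrist"); im=get_image("wrist")
cv2.imwrite("pics/w1raw.png",im[:,:,::-1]); np.save("c1.npy",np.array([c[0],np.c_[c[1]]*np.ones((1,3)),c[2]]))
cv2.imwrite("pics/w1.png",cv2.resize(im,(800,600),interpolation=cv2.INTER_CUBIC)[:,:,::-1])
```

```text
[404, -30, 20] True True
[395, -30, 20] True True
[412, -30, 20] True True
[400, -40, 40] True True
[500.19271999  40.52269337 200.05205182] 2.35
```

View pics/w1.png

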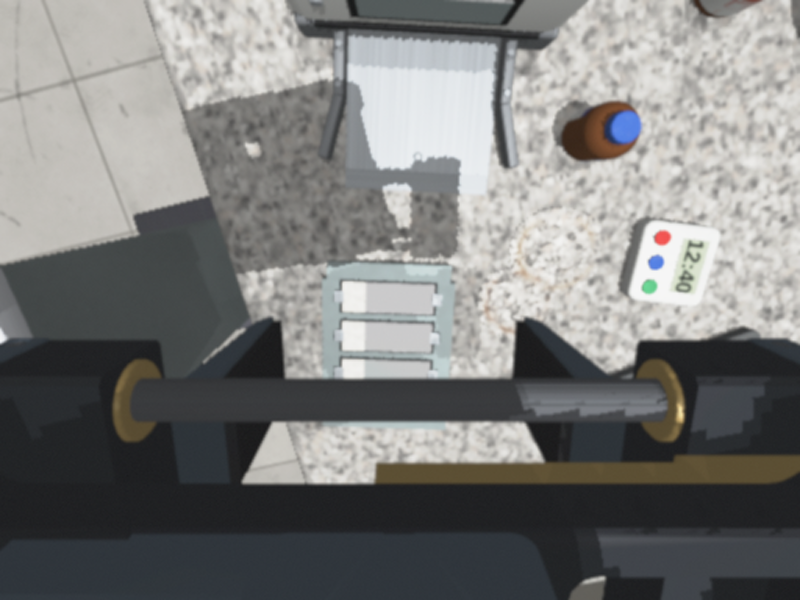

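The wrist view shows the stud at (418,157), the bed's front edge from (346,190) to (487,193), the tray's front edge from (330,266) to (453,264), and its rear edge near y≈425.

```bash
python3 - <<'E'
from h import *
a=np.load("c1.npy"); c=(a[0],a[1][:,0],a[2])
f=lambda p,z: ray(c,np.array(p)/1.5625,z)
for n,p,z in [("stud tip",(418,155),6),("bedFL",(346,190),0.),("bedFR",(487,193),0.),("bedBL",(348,38),2),("bedBR",(497,40),2),("tFL",(328,268),10),("tFR",(454,264),10),("tL",(323,372),10),("tR",(450,425),10),("slideTL",(341,282),12.5),("slideTR",(437,287),12.5)]:
    print(n,f(p,z).round(1))
E
python3 -c "
import cv2;im=cv2.imread('pics/w1raw.png');cv2.imwrite('pics/w1c.png',cv2.resize(im[15:275,195:345],None,fx=2.3*1.0,fy=2.3,interpolation=cv2.INTER_CUBIC)) if 0 else cv2.imwrite('pics/w1c.png',cv2.resize(im[75:275,190:340],(450,600),interpolation=cv2.INTER_CUBIC))"
```

```text
stud tip [534.3 120.8   6. ]
bedFL [472.1 108.2   0. ]
bedFR [582.2  79.4   0. ]
bedBL [502.5 214.    2. ]
bedBR [609.7 186.9   2. ]
tFL [442.7  51.6  10. ]
tFR [543.6  30.7  10. ]
tL [413.6 -35.9  10. ]
tR [ 510.3 -111.8   10. ]
slideTL [450.4  38.2  12.5]
slideTR [526.   15.7  12.5]
```

View pics/w1c.png

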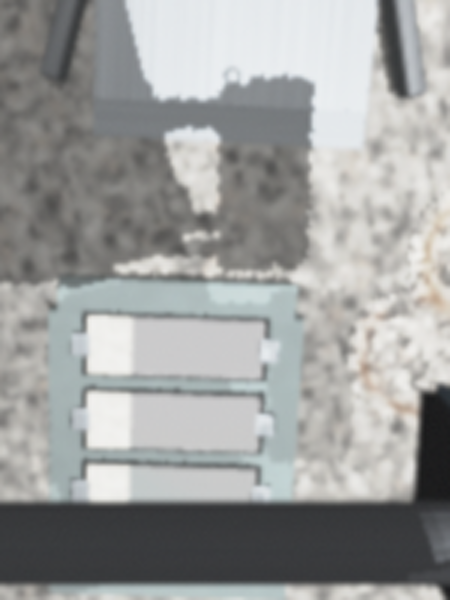

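Run:
```python
from h import *
a=np.load("c1.npy"); c=(a[0],a[1][:,0],a[2])
f=lambda p,z: ray(c,(p[0]/3+190-.33,p[1]/3+75-.33),z)[:2]
th=lambda v: np.arctan2(v[1],v[0])
L1,L2,R1,R2=f((50,325),10),f((48,590),10),f((300,320),10),f((286,590),10)
F1,F2=f((65,281),10),f((295,285),10)
print(L1,L2,R1,R2,F1,F2,th(L1-L2),th(R1-R2),th(F2-F1)+np.pi/2)
B=[f((97,2),2),f((93,100),2),f((378,30),2),f((368,105),2),f((92,132),0),f((362,150),0)]
print(np.round(B,1),th(B[0]-B[1]),th(B[2]-B[3]),th(B[5]-B[4])+np.pi/2)
t=1.312;u=np.array([np.cos(t),np.sin(t)]);n=np.array([-u[1],u[0]]);s=np.array([534.2,120.2])
for k in (L1,L2,R1,R2,F1,F2,*B): print(((k-s)@u).round(1),((k-s)@n).round(1))
```

```text
[434.12674621  38.1136992 ] [398.47272479 -83.91795405] [539.21570421  15.14273111] [ 506.42015168 -109.8282441 ] [445.58306704  55.11943056] [540.27469479  30.59786823] 1.2865381570166703 1.3141578307415493 1.3174005007034886
[[487.2 160.6]
 [475.7 124.3]
 [595.1 123.7]
 [585.7  95.8]
 [471.7 112. ]
 [580.2  78.4]] 1.2638180126176637 1.2461086969933755 1.2701042663598998
-105.0 75.7
-232.1 79.0
-100.3 -31.7
-229.5 -32.0
-85.6 69.0
-85.1 -28.8
27.0 55.7
-11.0 57.6
19.0 -58.0
-10.4 -56.0
-23.9 58.3
-28.7 -55.2
```

```bash
cat >> h.py <<'E'
t=1.30;u=np.array([np.cos(t),np.sin(t)]);n=np.array([-u[1],u[0]]);s=np.array([534.2,120.2])
W=lambda a,l,z: [*(s+u*a+n*l),z]
E
python3 - <<'E'
from h import *
o=[np.pi,0,t-np.pi/2]
for l in (106,100,71):print(W(-160,l,18),inverse_kinematics(W(-160,l,18),o))
command_gripper(0.75)
reach(W(-160,106,80),o)
move_l(W(-160,106,18))
print(get_position(),get_ft_force(),get_time())
print(move_l(W(-160,72,18),max_speed=30,max_force=10),get_position(),get_ft_force())
move_l(W(-160,85,18)); move_l(W(-160,85,90)); print(get_time())
reach(W(-110,25,200),[np.pi,0,t])
c=cam("wrist"); im=get_image("wrist")
cv2.imwrite("pics/w2raw.png",im[:,:,::-1]); np.save("c2.npy",np.array([c[0],np.c_[c[1]]*np.ones((1,3)),c[2]]))
cv2.imwrite("pics/w2.png",cv2.resize(im,(800,600),interpolation=cv2.INTER_CUBIC)[:,:,::-1]);print(get_time())
E
```

```text
[np.float64(389.26301976584364), np.float64(-5.614433832544616), 18] [-7.43085044e-02  2.70819783e-01  2.39238023e+00 -8.88178420e-16
  4.78392639e-01  1.76728415e+00]
[np.float64(395.04436887834675), np.float64(-7.219426804292141), 18] [-7.72780459e-02  2.77494906e-01  2.38159857e+00 -8.88178420e-16
  4.82499180e-01  1.76431461e+00]
[np.float64(422.9875562554454), np.float64(-14.976892834405174), 18] [-9.04703308e-02  3.09527891e-01  2.32908173e+00 -8.88178420e-16
  5.02983030e-01  1.75112232e+00]
[389.50009701  -5.57932752  18.2944118 ] [ 0.26870269 -0.27315888 -0.73438877] 4.85
False [421.81490764 -14.69785359  17.96290958] [-0.21577413  0.41680705 -0.71510247]
7.0167
8.4
```

View pics/w2.png

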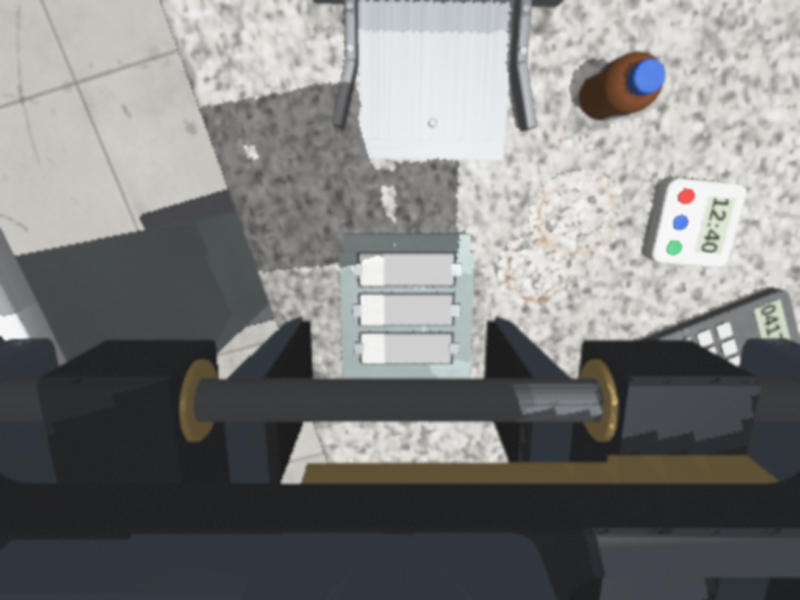

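```bash
python3 -c "
import cv2;im=cv2.imread('pics/w2raw.png');cv2.imwrite('pics/w2c.png',cv2.resize(im[0:245,210:350],(336*7//6,588*7//6 if 0 else 588*1),interpolation=cv2.INTER_CUBIC)) if 0 else cv2.imwrite('pics/w2c.png',cv2.resize(im[40:240,205:345],(420,600),interpolation=cv2.INTER_CUBIC))"
```

```text
(no output)
```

View pics/w2c.png

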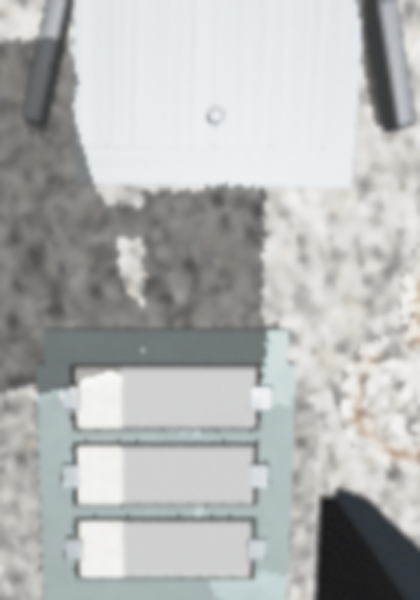

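```bash
sed -i 's/^t=1.30;/t=1.306;/' h.py
python3 - <<'E'
from h import *
a=np.load("c2.npy"); c=(a[0],a[1][:,0],a[2])
f=lambda p,z: ray(c,(p[0]/3+205-.33,p[1]/3+40-.33),z)[:2]
q=lambda p:np.round([(p-s)@u,(p-s)@n],1)
for nm,p,z in [("stud",(215,114),6),("bedR1",(360,20),2),("bedR2",(353,150),2),("bFL",(97,185),0),("bFR",(350,187),0),("bL",(75,30),2),("tF1",(48,328),10),("tF2",(288,330),10),("L1",(40,370),10),("L2",(42,598),10),("R1",(296,370),10),("R2",(290,598),10),("sA",(165,397),12.5),("sC",(166.5,548),12.5)]:
    w=f(p,z);print(nm,w.round(1),q(w))
E
```

```text
stud [533.3 120.6] [0.2 1. ]
bedR1 [597.1 139.2] [ 34.8 -55.7]
bedR2 [584.1  92.6] [-13.5 -55.4]
bFL [480.2 107.6] [-26.3  48.8]
bFR [580.3  78.8] [-27.9 -55.3]
bL [488.5 165.8] [32.1 56.1]
tF1 [444.8  57.7] [-83.7  70. ]
tF2 [541.  30.] [-85.3 -30.1]
L1 [436.3  41.7] [-101.4   74. ]
L2 [406.  -57.8] [-205.3   77.1]
R1 [540.3  12.7] [-102.1  -34. ]
R2 [513.9 -87.8] [-206.   -34.9]
sA [484.1  16.9] [-112.8   21.3]
sC [466.8 -48.7] [-180.7   20.9]
```

The tray is at lateral +20.5 and square, so the finger face is much nearer the TCP than 16 mm and the push hardly touched it. I'll push again in steps while watching the force.

Run:
```python
from h import *
o=[np.pi,0,t-np.pi/2]
reach(W(-157,90,70),o)
move_l(W(-157,90,18))
b=np.array(get_ft_force());print(b)
for l in (82,78,75,72,69,66,63):
    move_l(W(-157,l,18),max_speed=30,max_force=15); d=np.array(get_ft_force())-b; print(l,(d[:2]@n).round(2),d.round(2))
print(get_position(),get_time())
c=cam("wrist"); im=get_image("wrist")
cv2.imwrite("pics/w3raw.png",im[:,:,::-1]); np.save("c3.npy",np.array([c[0],np.c_[c[1]]*np.ones((1,3)),c[2]]))
cv2.imwrite("pics/w3.png",cv2.resize(im,(800,600),interpolation=cv2.INTER_CUBIC)[:,:,::-1]);print(get_time())
```

```text
[-0.11664984 -0.11728248 -0.10134572]
82 0.54 [-0.45  0.37  0.43]
78 -0.17 [0.24 0.25 0.26]
75 -0.12 [ 0.11 -0.07  0.94]
72 -0.36 [ 0.38  0.01 -0.39]
69 -0.13 [0.32 0.69 0.05]
66 -0.6 [0.67 0.17 0.76]
63 0.38 [-0.25  0.52 -0.6 ]
[432.49886293 -14.88949316  18.01325217] 12.1917
12.2417
```

View pics/w3.png

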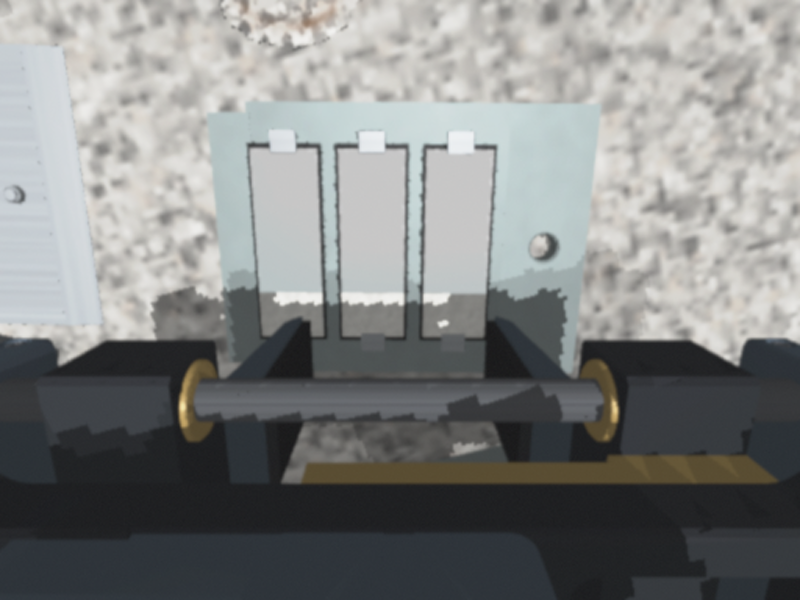

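The view shows the stud at (13,193), the tray hole at (543,246), and the tray's far side from (248,102) to (598,105).

Run:
```python
from h import *
a=np.load("c3.npy"); c=(a[0],a[1][:,0],a[2])
f=lambda p,z: ray(c,np.array(p)/1.5625-.2,z)[:2]
q=lambda p:np.round([(p-s)@u,(p-s)@n],1)
for nm,p,z in [("stud",(14,193),5),("hole",(543,246),10),("far1",(248,102),10),("far2",(598,105),10),("near1",(235,372),10),("near2",(572,376),10),("bed1",(64,45),0),("bed2",(100,323),0),("front",(209,113),10),("rear1",(598,106),10),("rear2",(577,330),10)]:
    w=f(p,z);print(nm,w.round(1),q(w))
print(q(np.array(get_position()[:2])))
```

```text
stud [533.9 119. ] [-1.2  0. ]
hole [457.1 -83.7] [-217.   21.]
far1 [540.4  13.9] [-101.   -33.8]
far2 [ 504.6 -113.8] [-233.6  -32.7]
near1 [437.8  57. ] [-86.2  76.5]
near2 [397.2 -85.4] [-234.3   78.5]
bed1 [580.7  78.3] [-28.3 -55.8]
bed2 [472.7 112.2] [-23.8  57.2]
front [540.6  29.6] [-85.8 -29.9]
rear1 [ 504.3 -113.8] [-233.6  -32.3]
rear2 [417.7 -91.1] [-234.4   57.2]
[-157.    62.9]
```

Run:
```python
from h import *
a=np.load("c3.npy"); c=(a[0],a[1][:,0],a[2])
q=lambda p:np.round([(p-s)@u,(p-s)@n],1)
for z in (4,18): 
  for l in (-41,-27,0,27,41):
    for m in (16,0,-16): print(z,l,m,(proj(c,W(-157+l,62.9-m,z))*1.5625).round(0),end=' ')
  print()
for p in [(305,322),(310,372),(488,322)]:
  for z in (0,10,20): print(p,z,q(ray(c,np.array(p)/1.5625,z)[:2]))
print(get_position(),get_tool_rot(),get_finger_gap(),get_time())
im=cv2.imread("pics/w3raw.png")[190:280,120:400]
im=np.clip(im.astype(float)*2.2,0,255).astype(np.uint8)
cv2.imwrite("pics/w3c.png",cv2.resize(im,None,fx=2.8,fy=2.8,interpolation=cv2.INTER_CUBIC))
```

```text
4 -41 16 [490. 303.] 4 -41 0 [488. 338.] 4 -41 -16 [487. 371.] 4 -27 16 [458. 303.] 4 -27 0 [457. 338.] 4 -27 -16 [456. 371.] 4 0 16 [396. 303.] 4 0 0 [396. 338.] 4 0 -16 [396. 371.] 4 27 16 [334. 303.] 4 27 0 [335. 338.] 4 27 -16 [336. 371.] 4 41 16 [302. 303.] 4 41 0 [304. 338.] 4 41 -16 [305. 371.] 
18 -41 16 [497. 312.] 18 -41 0 [495. 349.] 18 -41 -16 [493. 385.] 18 -27 16 [462. 312.] 18 -27 0 [461. 349.] 18 -27 -16 [460. 385.] 18 0 16 [396. 312.] 18 0 0 [396. 349.] 18 0 -16 [396. 385.] 18 27 16 [329. 312.] 18 27 0 [331. 349.] 18 27 -16 [332. 385.] 18 41 16 [295. 312.] 18 41 0 [297. 349.] 18 41 -16 [299. 385.] 
(305, 322) 0 [-116.1   56.9]
(305, 322) 10 [-118.2   53.7]
(305, 322) 20 [-120.4   50.5]
(310, 372) 0 [-117.2   81.1]
(310, 372) 10 [-119.3   76.7]
(310, 372) 20 [-121.3   72.2]
(488, 322) 0 [-198.3   56.9]
(488, 322) 10 [-196.2   53.7]
(488, 322) 20 [-194.2   50.5]
[432.37179782 -14.85405738  18.00265749] [-3.14158732e+00 -3.36927806e-05 -2.64820335e-01] 0.7496760773743868 12.2417
```

View pics/w3c.png

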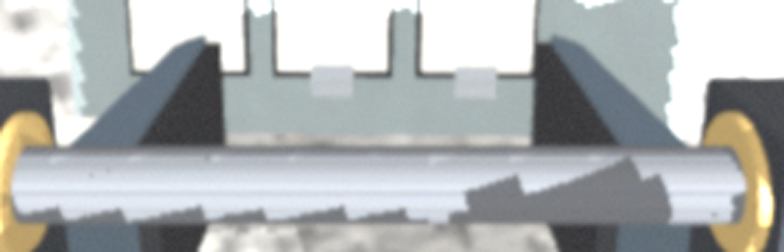

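The fingers overlap the tray in the image with no force on them. So the fingertips must be higher than nominal, above the tray. I'll back off and touch the bench under force guard to find the true tip height.

Run:
```python
from h import *
o=[np.pi,0,t-np.pi/2]
move_l(W(-157,106,18),max_speed=100)
b=np.array(get_ft_force())
print(move_l(W(-157,106,-6),max_speed=20,max_force=4),get_position(),np.array(get_ft_force())-b,get_time())
```

```text
False [390.8985994   -3.61121414  -5.89987983] [-0.6338496   0.89141118  1.05803034] 14.175
```

Run:
```python
from h import *
b=np.array(get_ft_force())
print(move_l(W(-157,106,-24),max_speed=15,max_force=4),get_position(),np.array(get_ft_force())-b,get_time())
```

```text
True [390.9379229   -3.60516903  -6.66599506] [-1.47838547 -0.47814541  7.53329402] 14.5
```

Contact comes at TCP z ≈ -6.3, so at this opening the tips are about 6 mm behind the TCP. Now the real side push, at TCP z = -3.

Run:
```python
from h import *
move_l(W(-157,106,-3),max_speed=40)
b=np.array(get_ft_force())
print(move_l(W(-157,71,-3),max_speed=40,max_force=10),np.array(get_ft_force())-b)
c=cam("wrist"); im=get_image("wrist")
cv2.imwrite("pics/w4raw.png",im[:,:,::-1]); np.save("c4.npy",np.array([c[0],np.c_[c[1]]*np.ones((1,3)),c[2]]))
cv2.imwrite("pics/w4.png",cv2.resize(im,(800,600),interpolation=cv2.INTER_CUBIC)[:380,:,::-1]);print(get_time())
```

```text
False [-1.53063458 -0.7028368   1.3971694 ]
15.825
```

View pics/w4.png

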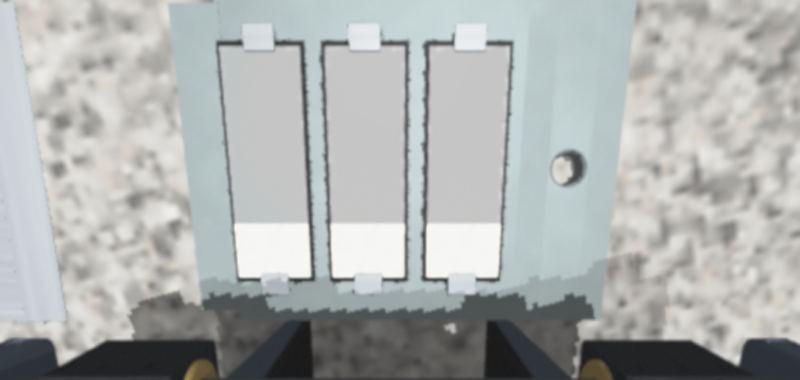

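The hole is at (568,168), the rear edge runs (635,10)–(596,315), the bed front runs (17,10)–(64,318), and the fingers are touching the near side.

Run:
```python
from h import *
a=np.load("c4.npy"); c=(a[0],a[1][:,0],a[2])
f=lambda p,z: ray(c,np.array(p)/1.5625-.2,z)[:2]
q=lambda p:np.round([(p-s)@u,(p-s)@n],1)
th=lambda v: np.arctan2(v[1],v[0])
for nm,p,z in [("hole",(568,168),10),("near1",(205,310),10),("near2",(594,319),10),("bed1",(17,10),0),("bed2",(64,318),0),("rear1",(635,10),10),("rear2",(596,315),10),("s1",(218,42),12.5),("s2",(512,42),12.5),("f1",(170,4),10),("f2",(200,300),10)]:
    w=f(p,z);print(nm,w.round(1),q(w))
print("bed yaw",th(f((17,10),0)-f((64,318),0))+np.pi/2,"tray",th(f((635,10),10)-f((596,315),10))+np.pi/2,th(f((218,42),12.5)-f((512,42),12.5)))
print(get_position(),q(np.array(get_position()[:2])))
```

```text
hole [478.5 -89.3] [-216.8   -1.1]
near1 [463.3  51. ] [-85.3  50.3]
near2 [421.6 -89.4] [-231.7   53.9]
bed1 [578.   79.2] [-28.1 -53. ]
bed2 [473.3 111.7] [-24.1  56.6]
rear1 [ 521.2 -118.5] [-233.8  -49.9]
rear2 [422.9 -90.3] [-232.3   52.3]
s1 [546.6  13.2] [-100.  -40.]
s2 [521.9 -77.8] [-194.4  -40. ]
f1 [561.8  24.8] [-84.8 -51.6]
f2 [467.5  51.4] [-83.8  46.4]
bed yaw 1.2695045979046347 tray 1.291451449708789 1.306033028624548
[424.50887282 -12.71299369  -2.97334559] [-157.    71.1]
```

```bash
sed -i 's/^t=1.306;/t=1.297;/' h.py
python3 - <<'E'
from h import *
move_l(get_position()+np.r_[n*20,0],max_speed=100)
p=np.array(get_position()); move_l([p[0],p[1],60],max_speed=150)
L=-2.
reach(W(-268,L,60),[np.pi,0,t])
move_l(W(-268,L,-3),max_speed=100)
b=np.array(get_ft_force())
print(move_l(W(-183,L,-3),max_speed=40,max_force=12),np.array(get_ft_force())-b,get_position())
c=cam("wrist"); im=get_image("wrist")
cv2.imwrite("pics/w5raw.png",im[:,:,::-1]); np.save("c5.npy",np.array([c[0],np.c_[c[1]]*np.ones((1,3)),c[2]]))
cv2.imwrite("pics/w5.png",cv2.resize(im,(800,600),interpolation=cv2.INTER_CUBIC)[:,:,::-1]);print(get_time())
E
```

```text
False [-0.31428049  0.32553375  1.5837233 ] [486.70102545 -56.58414972  -2.98267868]
21.45
```

View pics/w5.png

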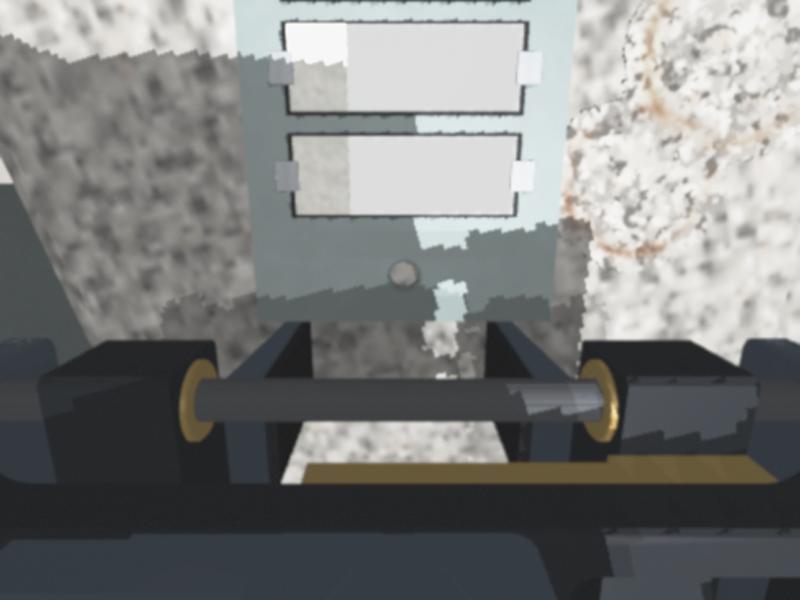

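All ten views are used, so from here I measure with code. First, refine the scanner axis from the saved wrist pictures by rectifying them and finding the edges of the bluish bed.

```bash
cat >> h.py <<'E'
def rect(c,im,a0,a1,l0,l1,z,k=2):
    "metric view in (along,lateral), k px/mm; rows: along a1->a0, cols: lateral l1->l0"
    A,L=np.meshgrid(np.arange(a1,a0,-1/k),np.arange(l1,l0,-1/k),indexing='ij')
    P=np.stack([s[0]+u[0]*A+n[0]*L,s[1]+u[1]*A+n[1]*L,np.full_like(A,z)],-1)-c[1]
    Q=P@c[2]; X=c[0][0,0]*Q[...,0]/-Q[...,2]+c[0][0,2]; Y=c[0][1,1]*-Q[...,1]/-Q[...,2]+c[0][1,2]
    return cv2.remap(im,X.astype(np.float32),Y.astype(np.float32),cv2.INTER_LINEAR)
E
python3 - <<'E'
from h import *
for k in (1,2):
    a=np.load(f"c{k}.npy"); c=(a[0],a[1][:,0],a[2]); im=cv2.imread(f"pics/w{k}raw.png")
    r=rect(c,im,-45,60,-80,80,2.); f=cv2.GaussianBlur(r.astype(float),(5,5),1)
    ch=(f[...,0]-f[...,2])/(f.sum(2)+1)
    print("img",k)
    for al in (50,40,30,20,10,0,-5,-10,-20):
        row=ch[int((60-al)*2)-2:int((60-al)*2)+3].mean(0)
        print(al,' '.join(f"{int(1000*v):d}" for v in row[::8]))
E
```

```text
img 1
50 -9 -7 -10 -6 17 16 18 18 15 11 10 10 10 9 10 10 10 9 9 9 9 10 10 10 11 9 10 9 9 10 10 11 10 11 16 16 16 8 -8 -11
40 -15 -10 -10 3 15 15 18 18 16 14 10 10 10 10 11 10 9 10 10 9 9 10 10 9 10 9 9 8 9 9 10 11 9 11 17 17 16 10 -11 -10
30 -11 -10 -6 15 15 1 11 19 17 11 11 10 10 10 10 9 9 10 9 9 9 8 9 9 10 8 8 9 9 9 9 10 9 10 12 10 17 15 -3 -12
20 -16 -8 12 15 9 -15 13 18 17 17 10 10 10 10 9 10 10 9 8 8 9 8 9 9 9 8 9 8 9 8 9 9 9 8 8 -5 15 15 14 -9
10 -18 2 16 15 -7 -10 11 16 20 18 16 10 10 9 9 9 9 8 8 8 8 8 8 8 9 8 8 8 8 8 9 8 9 8 5 -11 8 17 15 5
0 -6 15 15 5 -10 -12 13 17 18 17 18 13 9 8 9 9 9 8 7 14 10 10 15 16 15 17 18 17 12 8 8 8 8 7 2 -8 -11 13 15 15
-5 -10 -8 -2 -6 -10 -10 13 17 18 17 19 18 10 8 9 8 9 9 7 15 16 18 17 16 16 17 17 18 18 8 7 8 7 7 2 -7 -9 -3 4 1
-10 -11 -13 -13 -10 -11 -8 14 16 17 18 19 18 18 15 17 16 18 16 18 18 16 17 18 18 17 17 19 18 18 8 7 8 8 8 2 -9 -9 -10 -12 -12
-20 -10 -11 -16 -13 -11 -10 12 17 18 16 17 18 17 16 17 18 19 18 16 17 18 18 17 16 17 15 16 18 18 11 10 9 10 10 0 -8 -11 -11 -12 -10
img 2
50 -10 -8 -9 -8 16 16 16 9 10 11 9 10 10 10 10 10 9 9 10 9
[... 176 characters left out ...]
-9 -7 -7 14 14 -1 7 8 10 10 10 9 10 8 9 9 9 9 9 9 8 8 10 9 10 8 9 8 9 8 9 10 10 9 13 12 16 15 4 -12
20 -16 -10 12 12 10 -15 10 9 10 9 9 8 8 9 8 9 9 8 8 8 8 8 9 8 9 8 9 8 8 9 9 9 9 8 6 -4 17 15 15 -5
10 -17 0 15 17 -7 -11 13 8 10 9 9 8 8 8 9 8 8 8 7 7 7 8 8 8 8 8 8 8 8 8 8 9 8 9 4 -10 8 17 15 12
0 -10 12 15 2 -9 -11 10 8 9 10 8 7 8 7 8 8 7 7 7 15 10 9 8 7 8 7 8 7 7 8 8 9 8 8 2 -7 -11 14 14 15
-5 -11 -8 -4 -5 -11 -9 13 8 9 9 9 8 8 8 8 8 8 7 7 7 9 7 7 7 8 7 8 7 8 7 7 8 9 8 0 -7 -8 -3 -2 -7
-10 -12 -12 -12 -9 -10 -9 16 8 9 9 8 8 8 8 8 8 8 8 6 6 8 7 7 7 7 7 7 7 8 7 7 8 8 8 0 -7 -7 -9 -10 -11
-20 -11 -12 -18 -15 -12 -10 13 17 9 9 8 8 8 7 8 7 7 7 6 7 7 6 6 7 6 6 6 6 7 8 7 7 7 8 0 -8 -11 -12 -12 -11
```

```bash
cat >> h.py <<'E'
def bed(c,im):
    r=rect(c,im,-50,40,-80,80,2.); f=cv2.GaussianBlur(r.astype(float),(5,5),1)
    m=((f[...,0]-f[...,2])/(f.sum(2)+1))>.001
    mid=160; pts=[]
    for al in np.arange(-12,22,1.):
        row=m[int((40-al)*2)]; l=mid
        while row[l-3:l].any(): l-=1
        h=mid
        while row[h+1:h+4].any(): h+=1
        pts.append((al,80-l/2,80-h/2))
    fr=[]
    for la in np.arange(-50,51,2.):
        col=m[:,int((80-la)*2)]; k=int(40*2)
        while k<len(col)-4 and col[k+1:k+4].any(): k+=1
        fr.append((la,40-k/2))
    return np.array(pts),np.array(fr)
E
python3 - <<'E'
from h import *
for k in (1,2):
    a=np.load(f"c{k}.npy"); c=(a[0],a[1][:,0],a[2]); im=cv2.imread(f"pics/w{k}raw.png")
    p,fr=bed(c,im)
    for i,nm in ((1,"L"),(2,"R")):
        g=np.polyfit(p[:,0],p[:,i],1); print(k,nm,g.round(4),"yaw",t+g[0],np.std(p[:,i]-np.polyval(g,p[:,0])).round(2))
    md=abs(fr[:,1]-np.median(fr[:,1]))<4; g=np.polyfit(fr[md,0],fr[md,1],1); print("front",g.round(4),"yaw",t-g[0],md.sum())
E
```

```text
1 L [-1.85000e-02  5.72891e+01] yaw 1.278512605042017 0.17
1 R [-2.85000e-02 -5.61218e+01] yaw 1.2685049656226133 0.3
front [ 1.1200e-02 -2.6598e+01] yaw 1.2858009049773755 51
2 L [-1.37000e-02  5.76939e+01] yaw 1.2833254392666154 0.3
2 R [-2.35000e-02 -5.59386e+01] yaw 1.2735469824293355 0.26
front [ 1.14000e-02 -2.69804e+01] yaw 1.2855520361990949 51
```

```bash
sed -i 's/^t=1.297;/t=1.280;/; s/s=np.array(\[534.2,120.2\])/s=np.array([533.26,119.6])/' h.py
python3 - <<'E'
from h import *
a=np.load("c5.npy"); c=(a[0],a[1][:,0],a[2])
f=lambda p,z: ray(c,np.array(p)/1.5625-.2,z)[:2]
q=lambda p:np.round([(p-s)@u,(p-s)@n],1)
th=lambda v: np.arctan2(v[1],v[0])
for nm,p in [("hole",(403,274)),("RL",(257,321)),("RR",(551,321)),("L",(236,10)),("R",(578,10))]: print(nm,q(f(p,10)))
print("yaw",th(f((551,321),10)-f((257,321),10))+np.pi/2, (th(f((236,10),10)-f((257,321),10))+th(f((578,10),10)-f((551,321),10)))/2)
print("tcp",q(np.array(get_position()[:2])),get_tool_rot())
E
```

```text
hole [-147.4   -6. ]
RL [-166.4   48.8]
RR [-164.6  -62.2]
L [-61.9  49.3]
R [-60.1 -60.4]
yaw 1.2968952998746175 1.290664203938423
tcp [-182.1   -5.9] [ 3.14147439e+00 -6.44254591e-05  1.29683843e+00]
```

```bash
cat >> h.py <<'E'
def push(al,la,z,yaw,v=30,F=15):
    b=np.array(get_ft_force()); st=move_l(W(al,la,z),[np.pi,0,yaw],max_speed=v,max_force=F)
    p=np.array(get_position()); d=np.array(get_ft_force())-b
    print("push",st,"at",((p[:2]-s)@u).round(1),((p[:2]-s)@n).round(1),p[2].round(1),"dF u,n,z",(d[:2]@u).round(1),(d[:2]@n).round(1),d[2].round(1),get_time())
    return st
def tray(z=10.,span=45):
    "lateral of tray sides vs along, near its rear; from a wrist picture"
    c=cam("wrist"); im=get_image("wrist")[:,:,::-1].copy(); p=np.array(get_position()); a0=(p[:2]-s)@u
    lo=a0+18; r=rect(c,im,lo,lo+span,-85,85,z); f=cv2.GaussianBlur(r.astype(float),(5,5),1)
    m=((f[...,0]-f[...,2])/(f.sum(2)+1))>.001; out=[]
    for i in range(4,len(m)-4,4):
        l=h=170+50
        while m[i,max(l-4,0):l].any() and l>4: l-=1
        while m[i,h+1:h+5].any() and h<335: h+=1
        out.append((lo+span-i/2,85-l/2,85-h/2))
    o=np.array(out); w=o[:,1]-o[:,2]; o=o[abs(w-110)<5]
    if len(o)<5: print("bad",w.round(0)); return
    g=np.polyfit(o[:,0],(o[:,1]+o[:,2])/2,1); print("tray: yaw err",g[0].round(4),"lat at rear",np.polyval(g,a0+16).round(1),"at origin",np.polyval(g,a0+91).round(1),"width",w.mean().round(1),len(o)); return im
E
python3 - <<'E'
from h import *
im=tray()
push(-150,-2.5,-3,t+.005)
tray()
push(-124,0.,-3,t)
im=tray(); 
if im is not None: cv2.imwrite("pics/w6raw.png",im)
E
```

```text
tray: yaw err 0.0133 lat at rear -6.5 at origin -5.5 width 82.5 13
push False at -150.0 -2.6 -3.0 dF u,n,z 0.1 0.5 -0.0 22.725
tray: yaw err 0.0056 lat at rear -3.4 at origin -3.0 width 83.5 14
push False at -124.0 0.0 -3.0 dF u,n,z -0.2 1.1 -1.9 23.7917
tray: yaw err 0.0057 lat at rear -1.0 at origin -0.6 width 84.5 14
```

Run:
```python
from h import *
push(-100,0.8,-3,t-.004,25); tray()
push(-75,0.6,-3,t-.004,25); tray()
```

```text
push False at -100.0 0.8 -3.0 dF u,n,z 0.1 0.9 0.8 24.95
tray: yaw err -0.0138 lat at rear 0.1 at origin -0.9 width 87.0 15
push False at -75.0 0.5 -3.0 dF u,n,z -0.1 -0.4 -0.2 26.15
bad [  0.   0.  78. 116. 116. 116. 116. 116. 116. 115. 116. 116.  54.  53.
  53.  54. 116. 116. 116. 116. 116.]
```

Run:
```python
from h import *
push(-50,0.5,-3,t,25)
push(-54,0.5,-3,t,25)
push(-54,0.5,5,t,40)
push(-47,0.5,5,t,20)
push(-40,0.5,1.5,t,15,12)
push(-34,0.5,-1.5,t,15,12)
```

```text
push False at -50.0 0.4 -3.0 dF u,n,z 0.7 0.4 0.0 27.35
push False at -54.2 0.5 -3.0 dF u,n,z -0.2 -0.7 0.8 27.6583
push False at -53.9 0.2 5.4 dF u,n,z 0.2 -0.8 -1.1 28.0083
push False at -46.9 0.5 4.9 dF u,n,z 0.1 0.8 0.3 28.5083
push False at -40.0 0.5 1.5 dF u,n,z -3.9 -1.3 3.9 29.1833
push False at -34.1 0.7 -1.6 dF u,n,z -0.5 1.1 -2.1 29.7833
```

```bash
cat >> h.py <<'E'
def rear(tag):
    c=cam("wrist"); im=get_image("wrist")[:,:,::-1].copy(); cv2.imwrite(f"pics/{tag}.png",im)
    r=rect(c,im,-35,15,-40,40,12.); f=cv2.GaussianBlur(r.astype(float),(3,3),1); ch=1000*(f[...,0]-f[...,2])/(f.sum(2)+1); g=f.mean(2)
    for a,b in ((10,25),(-25,-10)):
        i,j=int((40-b)*2),int((40-a)*2); pr=ch[:,i:j].mean(1); pg=g[:,i:j].mean(1)
        al=15-np.arange(100)/2; k=np.argmin(np.gradient(-pr)[20:]) if 0 else 0
        print("lat",a,b,' '.join(f"{x:.0f}:{y:.0f}/{z:.0f}" for x,y,z in zip(al[40:96:3],pr[40:96:3],pg[40:96:3])))
    i=np.s_[6:60]  # along 12..-15
    print("hole rows:"); sub=g[10:50:4,56:104:4]; print(sub.astype(int))
E
python3 - <<'E'
from h import *
rear("r0")
push(-32,0.5,-2.8,t,15,12)
rear("r1")
E
```

```text
lat 10 25 -5:22/97 -6:23/97 -8:23/97 -10:23/96 -11:24/96 -12:24/96 -14:23/95 -16:23/95 -17:23/97 -18:17/106 -20:17/107 -22:9/105 -23:-8/103 -24:-10/100 -26:-11/102 -28:-11/106 -29:-11/107 -30:-11/108 -32:-11/106
lat -25 -10 -5:18/205 -6:18/200 -8:19/197 -10:21/189 -11:22/175 -12:22/165 -14:23/154 -16:23/141 -17:23/132 -18:18/114 -20:16/130 -22:8/131 -23:-8/113 -24:-10/104 -26:-10/99 -28:-10/95 -29:-10/95 -30:-10/104 -32:-11/112
hole rows:
[[126 126 126 126 126 126 126 126 126 126 133 188]
 [127 126 126 126 126 126 125 125 125 125 125 125]
 [129 129 129 130 129 123 119 119 125 127 127 127]
 [130 130 130 131 121 124 139 123 108 126 129 129]
 [129 129 130 125 131 130 138 138 109 116 129 130]
 [115 106 102 108 109 105 108 112 105 107 129 130]
 [ 96  96  96  93  93 105 106 107  95 102 129 129]
 [ 95  95  95  95  88  88  91  89  87 105 129 129]
 [ 95  95  95  95  95  92  91  91  94  98 127 128]
 [ 95  95  95  95  95  96  96  95  95  95 120 126]]
push False at -32.3 0.6 -2.9 dF u,n,z -3.5 0.3 1.8 30.1417
lat 10 25 -5:23/97 -6:23/97 -8:23/96 -10:23/96 -11:24/96 -12:23/96 -14:24/96 -16:19/99 
[... 166 characters left out ...]
1 -10:21/182 -11:22/171 -12:23/147 -14:23/139 -16:22/128 -17:18/115 -18:17/134 -20:17/125 -22:5/109 -23:-9/107 -24:-9/103 -26:-10/98 -28:-9/100 -29:-9/106 -30:-10/108 -32:-10/110
hole rows:
[[127 126 127 126 126 127 126 126 125 126 128 125]
 [129 129 129 130 129 125 121 122 126 127 127 128]
 [130 130 130 131 122 124 127 129 116 127 129 129]
 [129 130 128 124 135 124 123 123 137 120 130 130]
 [116 106  99  98 108 107 109 109 122 111 129 130]
 [ 96  96  96  93  95 104 105 104  97 109 129 129]
 [ 95  95  96  95  88  89  93  90  87 116 129 129]
 [ 95  95  95  96  95  92  90  91  95 107 124 129]
 [ 95  95  95  95  96  96  96  95  95  95 100 125]
 [ 95  95  95  95  95  95  95  95  95  95  95 119]]
```

Run:
```python
from h import *
print(get_ft_force())
push(-34,0.5,-2.9,t,15)
push(-45,0.5,-2.9,t,30)
wait(.3); rear("r2"); print(get_ft_force())
```

```text
[-1.11121654 -6.90774482  4.29434825]
push False at -34.1 0.5 -3.0 dF u,n,z 2.7 0.6 -2.8 30.475
push False at -45.1 0.4 -2.9 dF u,n,z 4.3 0.8 -1.7 30.9917
lat 10 25 -5:25/129 -6:25/129 -8:25/128 -10:23/127 -11:22/122 -12:23/109 -14:22/98 -16:22/95 -17:22/94 -18:19/99 -20:17/105 -22:16/104 -23:-3/103 -24:-10/100 -26:-10/98 -28:-11/102 -29:-11/105 -30:-10/106 -32:-10/106
lat -25 -10 -5:24/128 -6:25/128 -8:24/127 -10:22/125 -11:22/125 -12:23/128 -14:22/167 -16:19/195 -17:18/200 -18:17/190 -20:14/186 -22:13/174 -23:-3/158 -24:-9/140 -26:-9/115 -28:-9/95 -29:-9/94 -30:-10/109 -32:-10/115
hole rows:
[[126 126 127 126 126 125 136 218 221 221 220 221]
 [126 126 126 126 126 125 126 185 207 220 219 220]
 [127 126 126 126 126 125 124 125 173 221 221 222]
 [129 129 130 131 128 115 114 107 135 227 230 231]
 [129 129 130 130 116 132 149 133 109 198 231 231]
 [129 129 130 123 138 130 138 132 130 144 229 216]
 [128 129 130 121 132 142 138 144 135 110 143 132]
 [128 128 128 124 105 135 140 141 103 110 128 128]
 [127 127 128 127 115 101  99  97 106 125 128 128]
 [127 127 127 127 127 124 120 121 126 127 127 127]]
[-0.21846562  0.38804503 -0.75528815]
```

The tray stayed in when released, with its rear edge at about -18. I'll check that it lies flat by a guarded light touch on the rear margin from above, which also settles it. A flat tray top at 12 mm should give contact at TCP z ≈ 5.7.

Run:
```python
from h import *
push(-45,0.5,25,t,80)
push(-9,0.5,25,t,60)
push(-9,0.5,10,t,40,5)
push(-9,0.5,2,t,10,5)
```

```text
push False at -44.9 0.2 25.6 dF u,n,z -0.3 -0.6 0.8 31.8417
push False at -9.0 0.7 24.9 dF u,n,z -0.1 -0.0 -0.1 32.5917
push False at -9.1 0.6 9.7 dF u,n,z 0.7 -0.1 -0.5 33.1167
push True at -9.0 0.5 5.3 dF u,n,z -1.0 0.4 6.0 33.6583
```

Run:
```python
from h import *
push(-9,0.5,30,t,60)
push(-45,0.5,60,t,100)
wait(.3); rear("r3")
job_done(); print(get_time())
```

```text
push False at -8.9 0.4 30.3 dF u,n,z -0.2 0.4 -5.7 34.225
push False at -45.2 0.3 60.2 dF u,n,z 0.5 -1.1 -0.1 34.8417
lat 10 25 -5:24/130 -6:24/130 -8:24/130 -10:23/128 -11:23/128 -12:23/127 -14:23/127 -16:23/126 -17:23/126 -18:21/128 -20:17/124 -22:17/111 -23:9/104 -24:-7/102 -26:-11/99 -28:-11/100 -29:-11/104 -30:-11/106 -32:-10/106
lat -25 -10 -5:23/155 -6:21/161 -8:21/164 -10:20/165 -11:20/164 -12:20/159 -14:21/160 -16:21/163 -17:21/163 -18:20/155 -20:17/146 -22:17/138 -23:7/137 -24:-8/138 -26:-10/135 -28:-10/128 -29:-9/122 -30:-10/117 -32:-10/107
hole rows:
[[127 127 127 127 142 179 214 223 224 222 214 222]
 [128 127 127 127 128 132 145 189 182 153 135 179]
 [129 128 128 128 128 128 126 126 127 126 126 127]
 [130 130 130 132 127 116 114 112 119 128 129 129]
 [130 130 130 130 117 129 149 131 108 118 129 130]
 [130 130 131 125 138 131 139 135 126 111 129 130]
 [130 130 130 121 136 141 136 189 197 115 130 131]
 [128 129 129 123 119 139 143 170 163 163 159 166]
 [128 128 128 128 118 109 114 108 144 221 227 229]
 [128 128 128 128 128 124 119 121 170 229 230 230]]
the job is handed in; nothing more can be done
the job is handed in; nothing more can be done
```

The slide tray is in the scanner and handed in at about 35 s: it stayed put when released, held by the stud against the ejector, a light touch from above found it flat, and the arm is clear of everything; no verdict was returned.

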